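Slide the parts tray home on its rails and close the keeper

ROBOT

A 6-joint arm with a two-finger parallel gripper is mounted at the origin on the work surface. World frame = base frame: x ahead of the robot, y to its left, z up, the work surface at z = 0. Lengths are in mm, angles in rad, forces in N, time in s.
With the tool pointing down it reaches from about 350 to 775 mm from the base axis. Payload 5.5 kg.
Tool frame: the origin (TCP) lies on the centre line of the jaws, within the pads' length; the fingertips stand ctrl.tip_reach ahead of it and the grasp point (between the pads) lies 2 mm behind it (ctrl.tip_reach is the distance from the TCP to the fingertips, in mm); z points along the fingers, y is the direction in which the jaws open and shut (so a half turn about z gives the same grasp; the last joint's range is limited). The gripper opens to 85 mm and grips with 20 to 120 N. Pads are 22 mm wide; open, the fingers measure 114 mm over their backs; the gripper's body (76 mm by 85 mm) begins 54 mm behind the grasp point. The pads swing forward as they close: fully open they stand 13 mm farther back than shut.
Start: joints at [1.057, 0.313, 0.046, 1.304, 0, 1.431], TCP at [209.991, 535.326, 248.323] pointing down, gripper open.
Joint ranges: [-2.76, 2.76], [-0.86, 1.69], [-1.03, 1.26], [-2.2, 2.34], [-1.47, 1.5], [-3.14, 3.14]. Speed limits (rad/s): [2.57, 2.57, 3.14, 3.14, 3.14, 3.14].

INTERFACE

Orientations are given as [roll, pitch, yaw] about the fixed x, y, z axes, in that order (R = Rz(yaw) Ry(pitch) Rx(roll)).
In Python, from station import ctrl, get_image, get_calibration gives the robot as it stands.
- The arm moves only by the shell command python3 -m pendant 'ROWS' [FORCE]. ROWS is JSON, a list of rows, each a list of 7 numbers: the shift along the tool's x, y, z in mm, then the turn, a rotation vector about the tool's x, y, z in degrees, then the gripper's target within -1 to 1 (shut at 1, half-way at 0, fully open at -1). In form: [[x, y, z, rx, ry, rz, hand], ...]. A call has 1 to 20 rows; each row shifts and turns the commanded pose from where the row before left it, along the tool's axes as they then stand; what a row does not reach is not made up. A row lasts 1/8 s, in which the tool goes at most 62.5 mm and 10.7 degrees, less where a joint would pass 70% of its speed; a pose out of reach is approached as far as the arm can. A call with a gripper value outside its range is refused whole. The fingers move at their own pace and stop on an object; FORCE is the grip in N (left out, the last holds). Time passes only in rows, so rows that do not move let the fingers close. It gives the time, the measured TCP pose, the force and the opening at its end, in the units of the state.
- ctrl.get_obs(): the state, without advancing time (a new reading comes with each control period).
- get_image(name): name is "scene" or "top" or "wrist"; returns (picture, depth): 420x560x3 uint8, blue, green, red; 420x560 float32, mm along the optical axis (not along the pixel's ray), 0 where there is no reading.
- get_calibration(name): a dict with "fx", "fy", "cx", "cy" (pixels), "view" (4x4, takes a point from world to camera coordinates); the wrist camera has in their place "tool_from_camera" (4x4, takes a point from camera to tool coordinates, whose origin is the TCP and whose axes are the flange's). Camera axes: x right, y down, z forward; pixel columns grow to the right and rows downward; lengths in mm; the calibration is good to about 2 mm. A picture is of the moment at which its call begins: read the wrist's pose just before it. get_calibration takes no time and is no camera call.
- ctrl.close_job(): hands the job in, once; it reports no verdict.
The state is a dict: "time": time; "joint_positions": joint angles; "joint_velocities": joint speeds; "joint_efforts": joint torques, N m; "tool_pos": TCP position; "ee_rot": TCP orientation; "contact_force": force on the tool from outside, world axes, zero at the start; "torque": the same for the moment, N m; "grip_width": finger opening in mm.
Only numpy, scipy, OpenCV 4.12 (cv2) and the standard library are available. Lean on these libraries where they do the work, as an engineer would, in place of code of your own. Each camera call takes 0.05 s, during which the arm holds its last target. There are 200 camera calls.

TASK

With a fingertip, push the white compartment tray along its aluminium rails towards the end stop until you feel it drop into its locating notches and it sits down level. Then push the upright pin of the steel keeper round until the keeper bar lies straight across over the tray, at its stop. Only push: do not lift or tip the tray, and leave everything else on the bench where it is.

Things in the scene. Friction and masses are not known exactly. Their poses are not given: they have to be found in the camera images.
- rails: Fixed fixture: grey base plate 192 x 350 x 6 mm with aluminium rails. Origin on the table top under the rails' midline; +y = the way the tray slides (roughly robot's left), +x = keeper's side, away from the robot. Rails run y = -155 to 175 mm, tops 30 mm above the table, open between (|x| under 20 mm); side guides 124 mm apart, 42 mm high. End stop at y = 175 mm, 48 mm high.
- tray: Loose white plastic tray, 3 x 4 compartments, 120 x 120 mm, 0.25-0.5 kg, on the rails with 2 mm play each side. Origin under its centre at its feet's soles, axes as the rails'. Plain upright end faces at y = -60 and +60 mm, from 8 to 32 mm above the origin. Origin is 30 mm above the table while sliding, 23 mm once dropped. Sliding takes 1 to 5 N.
- seat (a point): Where the tray's origin lies when seated: rails' midline, y = 90 mm, 23 mm above the table. Here the four 16 mm long feet drop 7 mm, all at once, into 22 mm long notches (inner pair at y = 135, outer pair at y = 45 mm) and stop the tray against more pushing. The seated tray ends 25 mm short of the end stop.
- keeper (a joint): Keeper bar's angle about its upright pivot: 0 = closed at its stop, the bar pointing from the pivot along the rails' -x, across over the tray; it grows as the bar opens, anticlockwise from above, to 1.8 at most; at 1.57 the bar points along the rails' -y, beside the rails. It stays where left; 0.5 to 1 N at the pin moves it.
- keeper_pin (a point): Top centre of the keeper's upright steel pin, 12 mm thick, 60 mm from the pivot, standing from 68 to 108 mm above the table on the bar (14 mm wide, 58 to 68 mm above the table, ending 75 mm from the pivot). The bar passes 3 mm over the seated tray (top at 55 mm) but is blocked by a tray that has not dropped (top at 62 mm).
- keeper_pivot (a point): Top centre of the keeper's pivot cap (20 mm thick), 70 mm above the table; at x = 95, y = 90 mm from the rails' origin.
- pot_a: Bystander: steel lidded pot, 42 mm wide, 34 mm high, beyond the keeper. Origin under its centre.
- pot_b: Bystander: steel lidded pot, 46 mm wide, 40 mm high, beside the base plate on the keeper's side, towards the start end. Origin under its centre.
- pot_c: Bystander: steel lidded pot, 38 mm wide, 30 mm high, far left. Origin under its centre.
- dish: Bystander: shallow cream dish, 64 mm wide, 12 mm high, past the end stop. Origin under its centre.
- loupe: Bystander: black eyeglass, 34 mm wide, 30 mm high, near the start end of the rails on the keeper's side. Origin under its centre.
- tweezers: Bystander: steel tweezers 126 mm long, 6 mm thick, lying on the left. Origin under their middle.
- oil_jar: Bystander: amber jar, 44 mm wide, 55 mm high, on the right. Origin under its centre.
Things that resemble listed ones, but are neither listed nor needed, are in the scene too. Leave any orange or red look-alike of the tray alone.

How it is judged (in metres and radians):
On the way, in this order (a step that is already met when the one before it is completed fails the run):
1. the tray has dropped into its notches, the keeper still open (y of tray in the frame of rails between 0.0845 and 0.0955 m and z of tray in the frame of rails below 0.0255 m and angle between the z axis of tray and the z axis of rails, either way round below 0.03 rad and value of joint keeper above 0.9 rad), for 0.2 s.
2. the keeper is swung across over the seated tray (y of tray in the frame of rails between 0.0845 and 0.0955 m and z of tray in the frame of rails below 0.0255 m and angle between the z axis of tray and the z axis of rails, either way round below 0.03 rad and value of joint keeper below 0.15 rad), for 0.2 s.
At the end, for the whole second after the job is handed in: The tray sits in its notches (within 5.5 mm of the seat along the rails, less than 2.5 mm above it, level with the rails within 0.03 rad) and is at rest, and the keeper lies across it, within 0.15 rad of its stop (all of step 2 and linear speed of tray below 0.02 m/s); the robot touches nothing.
It fails at once if the tray is lifted off its rails or tipped (z of tray in the frame of rails above 0.042 m or angle between the z axis of tray and the z axis of rails, either way round above 0.2 rad).
It fails at once if a bystander is moved by more than 20 mm (distance of any of pot_a, pot_b, pot_c, dish, loupe, tweezers, oil_jar from where it was at the start of the episode above 0.02 m).
It also fails if it takes over 54 s, if anything falls off the work surface, if the arm or the gripper's body presses on something with over 40 N, if the wrist force passes 120 N, or if a joint passes its speed limit or range.

## Working session

There is one attempt and no reset: what is moved stays moved. The work goes in short steps, Python scripts to look and compute and a shell command to move; the robot and the scene stay as the last step left them, time stands still between calls to the robot, and variables do not carry over. Pictures are saved under pics/ and viewed, about 8 in all and at most 12, crops included, and the job is handed in when it is done.

```bash
mkdir -p pics; python3 - <<'E'
from station import ctrl,get_image,get_calibration
import cv2,numpy as np
print(ctrl.get_obs(), ctrl.tip_reach)
for n in("top","scene"):
    im,d=get_image(n); cv2.imwrite(f"pics/{n}0.png",im); np.save(f"{n}0.npy",d)
    c=get_calibration(n); print(n,{k:np.round(v,3).tolist() for k,v in c.items()})
E
```

```text
{'time': 0.0, 'joint_positions': array([ 1.05739264e+00,  3.13984555e-01,  4.49578996e-02,  1.30359933e+00,
       -1.92139119e-05,  1.43123615e+00]), 'joint_velocities': array([-0.00027327,  0.00038985, -0.00076   , -0.00027073,  0.00143278,
       -0.00041088]), 'joint_efforts': array([ 7.21230081e-04, -4.80623496e+01,  2.98536962e+01,  1.95081899e-02,
       -2.22862404e-04,  2.69740966e-06]), 'tool_pos': array([209.73703295, 534.85602672, 247.40924222]), 'ee_rot': array([-3.13977811e+00, -2.35492080e-04,  2.76774895e+00]), 'contact_force': array([-1.30699721, -0.35056896,  0.42059682]), 'torque': array([ 0.05480928, -0.01484531,  0.02145918]), 'grip_width': 85.39229028881608} 17.0
top {'fx': 507.04, 'fy': 507.04, 'cx': 278.018, 'cy': 204.401, 'view': [[0.011, -1.0, -0.009, -4.847], [-0.99, -0.009, -0.139, 465.095], [0.139, 0.01, -0.99, 1723.791], [0.0, 0.0, 0.0, 1.0]]}
scene {'fx': 504.608, 'fy': 504.608, 'cx': 276.003, 'cy': 210.206, 'view': [[-0.586, 0.81, 0.021, 274.511], [0.469, 0.36, -0.806, -151.053], [-0.661, -0.463, -0.591, 1774.447], [0.0, 0.0, 0.0, 1.0]]}
```

View pics/top0.png

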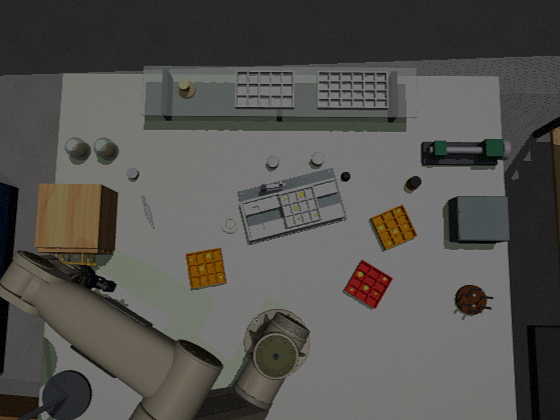

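View pics/scene0.png

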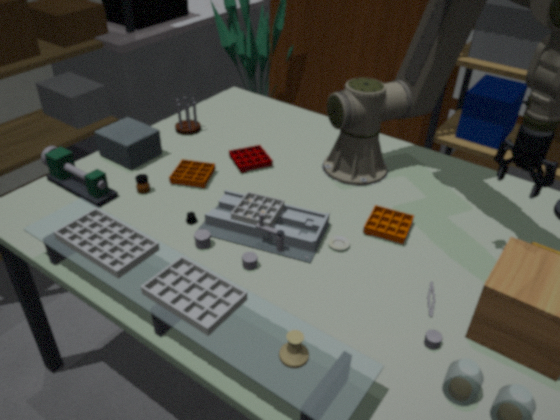

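The top view shows the fixture at about (290,207), with the white tray on its rails at (299,205) and the keeper near (273,186). The orange and red trays at (206,268), (393,227) and (368,284), and the white shelf trays at (265,90) and (352,90), are look-alikes. I'll confirm this in an enlarged crop.

```bash
python3 - <<'E'
import cv2
im=cv2.imread("pics/top0.png")[150:250,225:358]
cv2.imwrite("pics/c1.png",cv2.resize(cv2.convertScaleAbs(im,alpha=1.2),None,fx=6,fy=6,interpolation=cv2.INTER_CUBIC))
E
```

```text
(no output)
```

View pics/c1.png

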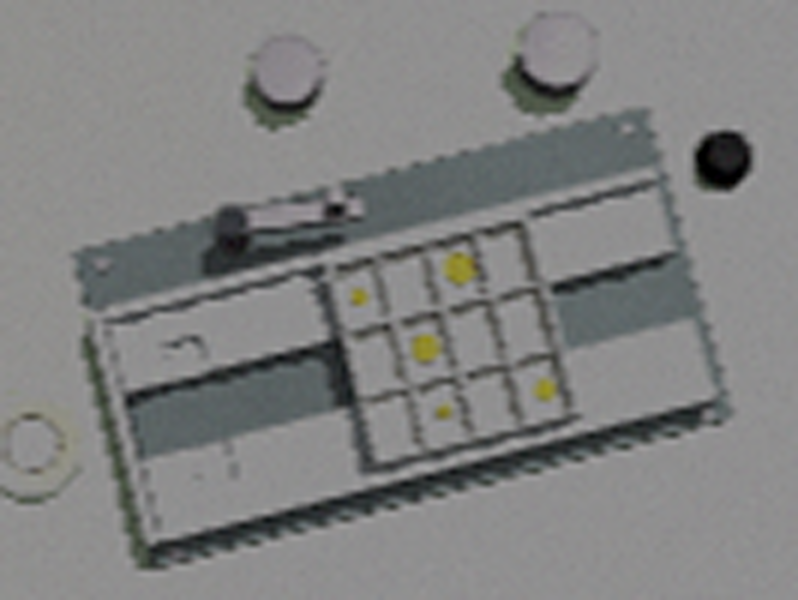

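```bash
cat > h.py <<'E'
import numpy as np
from station import get_calibration
def px2w(n,u,v,z):
    c=get_calibration(n);V=c["view"];R,t=V[:3,:3],V[:3,3]
    r=R.T@np.array([(u-c["cx"])/c["fx"],(v-c["cy"])/c["fy"],1]);o=-R.T@t
    return o+r*(z-o[2])/r[2]
def crop(u,v,z): return px2w("top",225+u/6-.42,150+v/6-.42,z)   # c1.png pixel
E
python3 - <<'E'
from h import *
P={"trTL":(328,270,62),"trTR":(525,222,62),"trBR":(575,418,62),"trBL":(368,468,62),"pivot":(235,217,70),"pin":(336,200,108),"barend":(362,208,63),
"plTR":(652,112,6),"plBR":(728,415,6),"plTL":(80,252,6),"guideTL":(108,322,42),"guideTR":(660,178,42),"guideBR":(720,400,42),"guideBL":(155,540,42),"potA":(288,68,34),"potB":(560,48,40),"loupe":(723,158,30)}
Q={k:crop(*v)for k,v in P.items()}
for k,q in Q.items(): print(k,q.round(1))
d=np.load("top0.npy")
for k in("trTL","trBR","potA","pivot"):
    u,v,_=P[k];print(k,d[int(150+v/6),int(225+u/6)])
c=(Q["trTL"]+Q["trTR"]+Q["trBR"]+Q["trBL"])/4
L=(Q["trTL"]+Q["trBL"]-Q["trTR"]-Q["trBR"])/2
W=(Q["trTL"]+Q["trTR"]-Q["trBL"]-Q["trBR"])/2
print("tray c",c,"L",np.linalg.norm(L),"W",np.linalg.norm(W),np.degrees(np.arctan2(-L[0],L[1])),np.degrees(np.arctan2(W[1],W[0])))
for a,b in(("plTL","plTR"),("guideTL","guideTR"),("guideBL","guideBR")):
    e=Q[a]-Q[b];print(a,np.linalg.norm(e),np.degrees(np.arctan2(-e[0],e[1])))
e=Q["plTR"]-Q["plBR"];print("plate w",np.linalg.norm(e),np.degrees(np.arctan2(e[1],e[0])))
print("piv-pin",np.linalg.norm((Q["pivot"]-Q["pin"])[:2]))
E
```

```text
trTL [494.9  -4.3  62. ]
trTR [ 523.6 -116.3   62. ]
trBR [ 411.5 -144.7   62. ]
trBL [382.1 -28.   62. ]
pivot [523.6  48.8  70. ]
pin [526.9  -8.7 108. ]
barend [530.7 -23.3  63. ]
plTR [ 600.2 -194.5    6. ]
plBR [ 420.4 -238.     6. ]
plTL [513.2 142.2   6. ]
guideTL [466.6 122.   42. ]
guideTR [ 553.7 -195.3   42. ]
guideBR [ 424.9 -229.    42. ]
guideBL [341.7  92.7  42. ]
potA [618.6  20.5  34. ]
potB [ 630.5 -137.8   40. ]
loupe [ 568.1 -233.3   30. ]
trTL 1769.0088
trBR 1725.1926
potA 1772.066
pivot 1731.7927
tray c [453.02203108 -73.32409692  62.        ] L 117.96867151667357 W 115.42300620108367 14.286615534517328 13.039787112678468
plTL 347.7768832329456 14.48997400284981
guideTL 329.0200743531046 15.333924437299036
guideBL 332.243371968577 14.513533660489495
plate w 185.01033166069098 13.587539291352124
piv-pin 57.561053895077244
```

The crop confirms it: the white tray is on the rails with its centre at crop (449,345). The pivot is at (235,217), the pin at (336,200), and the end stop is on the left. The sizes agree with the description (tray 118 against 120, plate 348 against 350, pin radius 58 against 60). The rails' yaw is about 14.3°, their origin about (451,-62), the tray about y=-11 and the keeper about 1.38 rad.

I'll turn the tool so that tool x is rails +y and tool y is rails +x, shut the gripper, and go to behind the tray's start face.

```bash
python3 -m pendant '[[0,0,0,0,0,9.05,1],[0,0,0,0,0,9.05,1],[0,0,0,0,0,9.05,1],[0,0,0,0,0,9.05,1],[0,0,0,0,0,9.05,1],[0,0,0,0,0,9.05,1]]'
python3 -m pendant '[[-50,6,0,0,0,0,1],[-50,6,0,0,0,0,1],[-50,6,0,0,0,0,1],[-50,6,0,0,0,0,1],[-50,6,0,0,0,0,1],[-50,6,0,0,0,0,1],[-50,6,0,0,0,0,1],[-50,6,0,0,0,0,1],[-50,6,0,0,0,0,1],[-50,6,0,0,0,0,1],[-50,6,0,0,0,0,1],[-50,6,0,0,0,0,1],[-50,6,0,0,0,0,1],[-50,6,0,0,0,0,1],[-43,2,0,0,0,0,1],[0,0,0,0,0,0,1],[0,0,0,0,0,0,1]]'
```

```text
time: 0.85
tool_pos: [209.8, 535.1, 247.8]
ee_rot: [-3.141, 0.001, 1.815]
contact_force: [1.3, 0.1, -0.1]
grip_width: 0.2
time: 2.98
tool_pos: [476.0, -163.0, 247.7]
ee_rot: [-3.14, -0.002, 1.82]
contact_force: [0.3, 0.8, 0.1]
grip_width: -0.4
```

```bash
python3 -m pendant '[[0,0,35,0,0,0,1],[0,0,35,0,0,0,1],[0,0,35,0,0,0,1],[0,0,0,0,0,0,1],[0,0,0,0,0,0,1]]'
python3 - <<'E'
from station import *
import cv2
print(ctrl.get_obs()["tool_pos"])
for n in("wrist","top"):
    im,d=get_image(n); cv2.imwrite(f"pics/{n}1.png",im)
    if n=="top": t=im[150:260,215:365]
cv2.imwrite("pics/c2.png",cv2.hconcat([cv2.resize(cv2.imread("pics/wrist1.png"),(400,300)),cv2.resize(t,(400,300),interpolation=cv2.INTER_CUBIC)]))
E
```

```text
time: 3.6
tool_pos: [477.1, -162.9, 144.6]
ee_rot: [3.141, 0.001, 1.821]
contact_force: [0.4, -0.1, 0.1]
grip_width: 0.2
[ 477.09345352 -162.92500188  144.6025305 ]
```

View pics/c2.png

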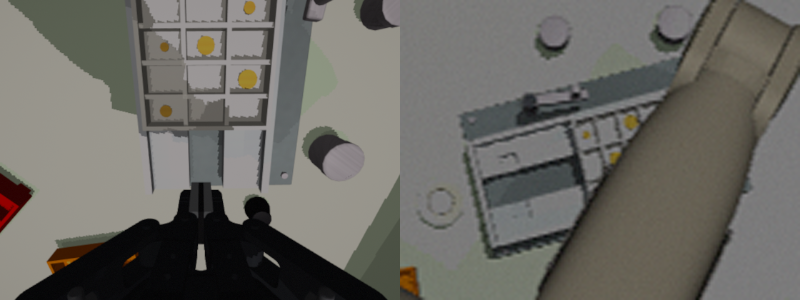

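The wrist view shows the shut fingers at (200,190), centred on the gap between the rails, with the tray ahead and its start face at row ~130. Next I'll descend and push.

```bash
python3 -m pendant '[[0,0,30,0,0,0,1],[0,0,30,0,0,0,1],[0,0,20,0,0,0,1],[0,0,8,0,0,0,1],[0,0,0,0,0,0,1],[0,0,0,0,0,0,1]]'
python3 -m pendant '[[5,0,0,0,0,0,1],[5,0,0,0,0,0,1],[4,0,0,0,0,0,1],[4,0,0,0,0,0,1],[3,0,0,0,0,0,1],[3,0,0,0,0,0,1],[3,0,0,0,0,0,1],[3,0,0,0,0,0,1],[0,0,0,0,0,0,1]]'
python3 -m pendant '[[5,0,0,0,0,0,1],[5,0,0,0,0,0,1],[5,0,0,0,0,0,1],[5,0,0,0,0,0,1],[5,0,0,0,0,0,1],[5,0,0,0,0,0,1],[5,0,0,0,0,0,1],[5,0,0,0,0,0,1]]'
```

```text
time: 4.45
tool_pos: [477.5, -164.0, 56.5]
ee_rot: [3.14, 0.001, 1.82]
contact_force: [-0.8, 0.6, -0.3]
grip_width: 0.2
time: 5.58
tool_pos: [469.2, -134.1, 55.3]
ee_rot: [3.141, -0.0, 1.82]
contact_force: [-0.4, -0.7, 0.2]
grip_width: 0.0
time: 6.58
tool_pos: [459.3, -95.4, 55.3]
ee_rot: [3.142, 0.0, 1.82]
contact_force: [1.5, -2.7, 0.3]
grip_width: 0.1
```

```bash
python3 -m pendant '[[4,0,0,0,0,0,1],[4,0,0,0,0,0,1],[4,0,0,0,0,0,1],[4,0,0,0,0,0,1],[4,0,0,0,0,0,1],[4,0,0,0,0,0,1],[4,0,0,0,0,0,1],[4,0,0,0,0,0,1],[4,0,0,0,0,0,1]]'
python3 -m pendant '[[2,0,0,0,0,0,1],[2,0,0,0,0,0,1],[2,0,0,0,0,0,1]]'
python3 - <<'E'
from station import *
import cv2
im,d=get_image("wrist"); cv2.imwrite("pics/w2.png",im)
E
```

```text
time: 7.7
tool_pos: [450.4, -60.5, 55.3]
ee_rot: [3.142, 0.0, 1.82]
contact_force: [-1.3, -2.8, 0.6]
grip_width: 0.3
time: 8.07
tool_pos: [449.0, -54.9, 55.3]
ee_rot: [3.142, 0.0, 1.82]
contact_force: [-0.1, -3.0, 1.6]
grip_width: -0.4
```

View pics/w2.png

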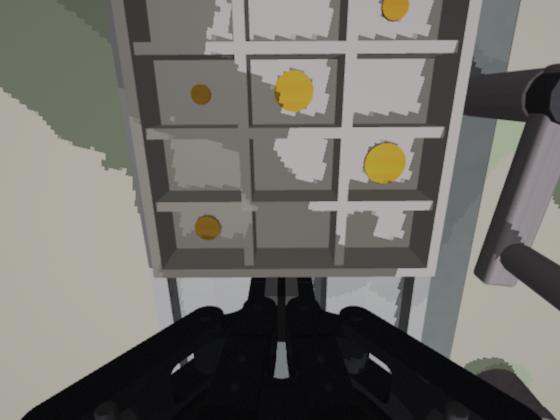

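The tray is square in the guides with the fingers on its rear wall at (280,275). I estimate tray y≈78, so from here I'll go at 1 mm per row.

```bash
for i in 1; do python3 -m pendant '[[1,0,0,0,0,0,1],[1,0,0,0,0,0,1],[1,0,0,0,0,0,1],[1,0,0,0,0,0,1],[1,0,0,0,0,0,1],[1,0,0,0,0,0,1]]';done
python3 -m pendant '[[1,0,0,0,0,0,1],[1,0,0,0,0,0,1]]'
python3 -m pendant '[[1,0,0,0,0,0,1],[1,0,0,0,0,0,1]]'
python3 - <<'E'
from station import *
import numpy as np
im,d=get_image("wrist"); print(d[270,200:400:40],d[205,200:400:40])
E
```

```text
time: 8.88
tool_pos: [447.5, -49.1, 55.3]
ee_rot: [3.142, -0.0, 1.82]
contact_force: [-0.3, -3.2, 1.3]
grip_width: -0.3
time: 9.12
tool_pos: [446.9, -47.1, 55.2]
ee_rot: [-3.141, -0.0, 1.82]
contact_force: [0.1, -2.3, -0.2]
grip_width: -0.1
time: 9.38
tool_pos: [446.2, -44.9, 55.0]
ee_rot: [-3.141, -0.001, 1.82]
contact_force: [-0.7, -1.0, 0.6]
grip_width: -0.3
[170.95255 171.30772 141.8152  199.09402 169.9293 ] [135.51704 136.43294 153.00587 153.59723 154.30914]
```

```bash

python3 -m pendant '[[1,0,0,0,0,0,1],[0,0,0,0,0,0,1]]'
python3 -m pendant '[[1,0,0,0,0,0,1],[0,0,0,0,0,0,1]]'
python3 - <<'E'
from station import *
import cv2
im,d=get_image("wrist"); cv2.imwrite("pics/w3.png",im)
E
```

```text
time: 9.68
tool_pos: [446.1, -44.0, 55.2]
ee_rot: [-3.141, -0.001, 1.82]
contact_force: [-0.6, -1.4, -0.7]
grip_width: -0.1
time: 9.93
tool_pos: [446.0, -43.2, 55.3]
ee_rot: [3.141, -0.0, 1.82]
contact_force: [0.5, -0.9, -1.1]
grip_width: -0.2
```

View pics/w3.png

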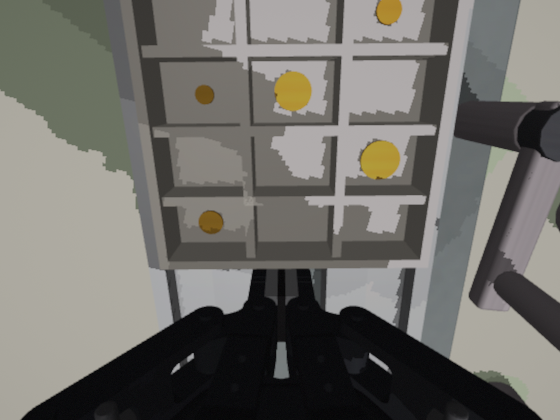

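The tray's top now looks smaller (about 268 px across its rear rim against 285 before), which fits a drop of about 7 mm. I'll push gently a little further to feel for the stop.

```bash

for i in 1; do python3 -m pendant '[[1,0,0,0,0,0,1],[1,0,0,0,0,0,1],[0,0,0,0,0,0,1]]';done
python3 -m pendant '[[1,0,0,0,0,0,1],[1,0,0,0,0,0,1],[0,0,0,0,0,0,1]]'
```

```text
time: 10.35
tool_pos: [445.5, -41.3, 55.3]
ee_rot: [3.142, -0.0, 1.82]
contact_force: [-0.0, -0.2, 0.1]
grip_width: -0.0
time: 10.72
tool_pos: [445.6, -40.5, 55.5]
ee_rot: [3.141, 0.003, 1.82]
contact_force: [0.1, -6.1, -2.1]
grip_width: 0.2
```

The tray stopped dead at 6 N with its computed y≈93, which is the seat plus its 3 mm of play. I'll back off, rise and go to the outer side of the keeper pin, turning tool x along the pin's path.

```bash

python3 -m pendant '[[-5,0,0,0,0,0,1],[-20,0,0,0,0,0,1],[0,0,-30,0,0,0,1],[0,0,-40,0,0,0,1],[0,0,-40,0,0,0,1],[0,0,-10,0,0,0,1]]'
python3 -m pendant '[[10,40,0,0,0,-9.9,1],[0,0,0,0,0,9.9,1],[9,40,0,0,0,0,1],[9,43,0,0,0,0,1],[0,0,0,0,0,-9.9,1],[0,0,0,0,0,-9.9,1],[0,0,0,0,0,-9.9,1],[0,0,0,0,0,-9.9,1],[0,0,0,0,0,-9.9,1],[0,0,0,0,0,-9.9,1],[0,0,0,0,0,-9.9,1],[0,0,0,0,0,-9.7,1],[0,0,0,0,0,0,1],[0,0,0,0,0,0,1]]'
python3 - <<'E'
from station import *
import cv2
im,d=get_image("wrist"); cv2.imwrite("pics/w4.png",im); np=__import__("numpy"); np.save("w4.npy",d)
print(get_calibration("wrist"))
im,d=get_image("scene"); cv2.imwrite("pics/s4.png",im)
E
```

```text
time: 11.48
tool_pos: [452.6, -63.8, 177.8]
ee_rot: [3.137, 0.001, 1.82]
contact_force: [1.6, -0.6, 0.2]
grip_width: 0.0
time: 13.22
tool_pos: [563.2, -6.1, 174.6]
ee_rot: [3.141, -0.001, -3.087]
contact_force: [-1.3, 0.3, -0.6]
grip_width: 0.1
{'fx': 318.49641595345827, 'fy': 318.49641595345827, 'cx': 280.97930040497374, 'cy': 205.91584902212986, 'tool_from_camera': array([[-6.50504796e-04, -9.45714205e-01, -3.24998800e-01,
         8.38757415e+01],
       [ 9.99998710e-01, -1.09240688e-03,  1.17723741e-03,
         6.54308850e-01],
       [-1.46836107e-03, -3.24997615e-01,  9.45713696e-01,
        -1.24744992e+02],
       [ 0.00000000e+00,  0.00000000e+00,  0.00000000e+00,
         1.00000000e+00]])}
```

View pics/w4.png

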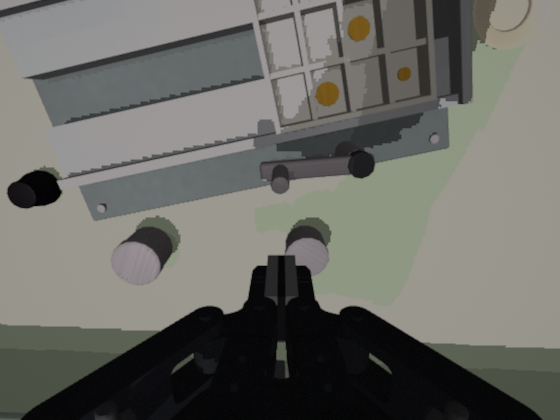

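The wrist view shows the pin's top at (280,186), the pivot cap at (362,164), the tray still square, and the finger at the outer side. I'll locate the points from this.

```bash
cat >> h.py <<'E'
from scipy.spatial.transform import Rotation as Ro
def wr(u,v,z,p,e):
    c=get_calibration("wrist");R=Ro.from_euler("xyz",e).as_matrix();T=c["tool_from_camera"]
    r=R@T[:3,:3]@np.array([(u-c["cx"])/c["fx"],(v-c["cy"])/c["fy"],1]);o=p+R@T[:3,3]
    return o+r*(z-o[2])/r[2]
E
python3 - <<'E'
from h import *
from station import ctrl
s=ctrl.get_obs();p,e=s["tool_pos"],s["ee_rot"]
R=Ro.from_euler("xyz",e).as_matrix()
yaw=np.radians(14.3);O=np.array([451,-62.])
M=np.array([[np.cos(yaw),np.sin(yaw)],[-np.sin(yaw),np.cos(yaw)]])
for k,u,v,z in(("pin",280,188,108),("piv",362,164,70),("barend",263,170,68),("tray near-start corner",278,132,55),("tray near-end corner",438,104,55)):
    q=wr(u,v,z,p,e);print(k,q.round(1),"rails",(M@(q[:2]-O)).round(1),"tool",(R.T@(q-p)).round(1))
# arc rows: pivot at tool (17,60), turn 8 deg cw per row (+z tool)
for a in(8,5):
    A=np.radians(a);c=np.array([17,60]);Rz=np.array([[np.cos(A),-np.sin(A)],[np.sin(A),np.cos(A)]])
    print(a,c-Rz@c)
E
```

```text
pin [533.5  -7.5 108. ] rails [93.5 32.5] tool [29.8  0.3 67. ]
piv [522.8  51.9  70. ] rails [97.7 92.6] tool [ 37.2  60.1 105. ]
barend [531.7 -20.2  68. ] rails [88.5 20.6] tool [ 32.4 -12.4 107. ]
tray near-start corner [504.9 -10.6  55. ] rails [64.9 36.5] tool [ 58.6  -1.2 120. ]
tray near-end corner [478.4 105.4  55. ] rails [ 67.9 155.5] tool [ 78.6 116.  120. ]
8 [ 8.51582889 -1.78202684]
5 [ 5.2940347  -1.25332951]
```

The sizes agree: the pin is 60 mm from the pivot along tool y, and the tray is 119 mm long, square and at the seat. The wrist estimates carry about a 4 mm offset, and the keeper is at about 1.4–1.5 rad. I'll descend beside the pin and approach it.

```bash

python3 -m pendant '[[0,0,30,0,0,0,1],[0,0,30,0,0,0,1],[0,0,15,0,0,0,1],[0,0,5,0,0,0,1],[0,0,0,0,0,0,1],[4,0,0,0,0,0,1],[4,0,0,0,0,0,1],[2,0,0,0,0,0,1],[2,0,0,0,0,0,1],[2,0,0,0,0,0,1],[0,0,0,0,0,0,1]]'
python3 -m pendant '[[8.5,-2,0,0,0,8,1],[8.5,-2,0,0,0,8,1],[0,0,0,0,0,0,1]]'
python3 - <<'E'
from station import *
import cv2
im,d=get_image("wrist"); cv2.imwrite("pics/w5.png",im)
E
```

```text
time: 14.7
tool_pos: [549.4, -7.0, 95.3]
ee_rot: [3.142, -0.0, -3.084]
contact_force: [-0.7, 0.5, -0.2]
grip_width: -0.2
time: 15.08
tool_pos: [532.3, -10.8, 95.3]
ee_rot: [3.141, -0.0, 2.921]
contact_force: [0.8, -0.2, 0.3]
grip_width: 0.1
```

View pics/w5.png

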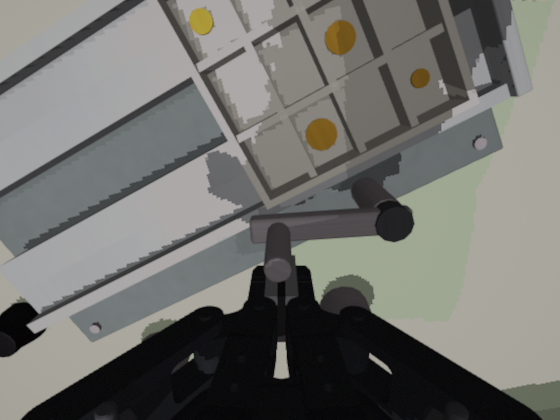

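The pin, at (278,265), sits squarely against the fingertip, and the bar lies parallel to tool y. I'll continue the arc.

```bash

python3 -m pendant '[[8.5,-1.9,0,0,0,8,1],[8.5,-1.9,0,0,0,8,1],[8.5,-1.9,0,0,0,8,1],[8.5,-1.9,0,0,0,8,1]]'
python3 -m pendant '[[8.5,-1.9,0,0,0,8,1],[8.5,-1.9,0,0,0,8,1],[7,-1.5,0,0,0,7,1],[4,0,0,0,0,4,1],[0,0,0,0,0,0,1]]'
python3 -m pendant '[[1,0,0,0,0,0,1],[1,0,0,0,0,0,1],[1,0,0,0,0,0,1]]'
```

```text
time: 15.62
tool_pos: [499.3, -3.8, 95.4]
ee_rot: [3.142, 0.001, 2.359]
contact_force: [-0.1, -0.4, -0.2]
grip_width: -0.1
time: 16.25
tool_pos: [478.9, 16.0, 95.3]
ee_rot: [3.141, -0.0, 1.893]
contact_force: [0.2, 0.8, -0.3]
grip_width: -0.1
time: 16.62
tool_pos: [477.8, 18.5, 95.3]
ee_rot: [3.141, 0.0, 1.89]
contact_force: [0.4, -0.2, 0.0]
grip_width: -0.2
```

```bash

python3 -m pendant '[[1,-1,0,0,0,4,1],[1,0,0,0,0,0,1],[0,0,0,0,0,0,1]]'
python3 -m pendant '[[1,0,0,0,0,0,1],[1,0,0,0,0,0,1],[0,0,0,0,0,0,1]]'
```

```text
time: 17.0
tool_pos: [476.1, 20.3, 95.3]
ee_rot: [3.142, -0.0, 1.821]
contact_force: [0.1, 0.1, 0.6]
grip_width: -0.0
time: 17.38
tool_pos: [476.1, 20.7, 95.4]
ee_rot: [-3.141, 0.003, 1.82]
contact_force: [0.8, -6.6, -0.7]
grip_width: -0.1
```

The arm stopped moving and the force rose to 6.6 N, so the keeper is at its stop. I'll back off, rise and check.

```bash

python3 -m pendant '[[-5,0,0,0,0,0,1],[-25,0,0,0,0,0,1],[-40,0,0,0,0,0,1],[0,0,-30,0,0,0,1],[0,0,-40,0,0,0,1],[0,0,-30,0,0,0,1],[0,0,0,0,0,0,1],[0,0,0,0,0,0,1]]'
python3 - <<'E'
from station import *
import cv2
im,d=get_image("wrist"); cv2.imwrite("pics/w6.png",im)
E
```

```text
time: 18.38
tool_pos: [492.5, -45.4, 194.5]
ee_rot: [-3.141, -0.001, 1.82]
contact_force: [1.2, 0.3, -0.3]
grip_width: -0.0
```

View pics/w6.png

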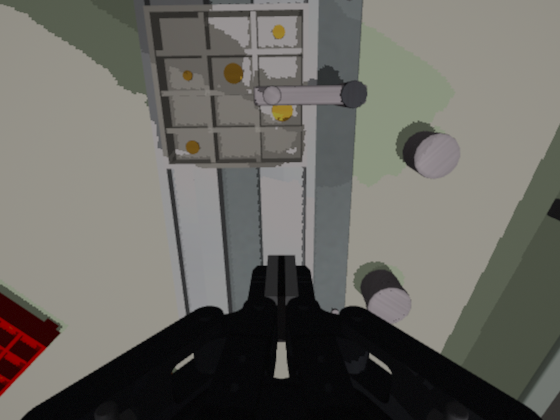

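The bar lies straight across the tray, from the pivot at (353,95) to the pin at (272,95). The tray is square and down, and the pots are in place. The robot is clear, so I'll hand in.

```bash
python3 -c "
from station import ctrl
print(ctrl.close_job())"
```

```text
the job is handed in; nothing more can be done
None
```

I pushed the white tray along the rails until it dropped into its notches, then swung the keeper shut by its pin. I handed in with the arm clear at about 18.4 s. No verdict was reported.

**Tray:**
- **Drop:** its top looked about 6 % smaller in the wrist view, which fits a drop of about 7 mm.
- **Stop:** it then stopped dead at about 6 N, with its centre at y ≈ 93 mm. That is the seat plus its 3 mm of play, and inside the 5.5 mm limit. I did not measure its tilt directly; it looked level and square in the pictures.

**Keeper:** it stopped hard at 6.6 N. The last wrist picture shows the bar straight across the tray, parallel to the tray's walls.

**Bystanders:** I touched none of them. Two pots were visible and undisturbed in the last picture; I did not re-measure the others.

**Disagreements:** positions from the wrist camera sat about 4 mm off those from the top camera. The keeper's starting angle read 1.38 rad from the top camera and 1.50 rad from the wrist. Neither mattered, because both pushes ended on contact.

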